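Reset and re-lock the displacement gauge on the sensor trainer

TASK

On the gauge with the blue knob, slacken the lock ring by its orange handle, turn the knob clockwise until its white pointer lines up with the orange marker, then retighten the lock ring clockwise until its handle pushes back with about 10 newtons. Never turn the knob while the ring still grips it, do not overtighten, and leave the other gauge and everything else on the bench where it is.

Things in the scene. Friction and masses are not known exactly. Their poses are not given: they have to be found in the camera images.
- gauge: the gauge to set: a fixed grey block 110 x 110 x 30 mm with a green top, on a blue panel whose top is 15 mm above the table. Origin at the centre of its underside; +x points to its back edge with the white scale arc (radius 40 to 52 mm, top 40 mm above the origin); z up. Lock ring, knob and marker turn about the vertical line through this origin
- lock_handle (a point): middle of the upright orange handle of the lock ring: a sleeve 16 mm in diameter that spins freely on its own pin, from 43 to 85 mm above the gauge's origin (this point 61 mm above it), 70 mm from the axis, on a flat radial bar (10 mm wide, top 42 mm above the gauge's origin) that leads to the dark steel ring (68 mm diameter, 31 to 43 mm above the gauge's origin)
- lock_ring (a joint): angle of the lock ring, rad, growing anticlockwise from above (loosening); stops at -0.6 and 1.8; starts near 0, clamped; at 0 the handle lies at 150 degrees from the gauge's +x. Swing it to about 1.6 to be slack for all of the knob's turn. Slack, it turns with 1 N at the handle; after the bite the push needed rises about 2 N per 0.1 rad. It stays where left; breaking loose takes up to 10 N
- knob_top (a point): centre of the top of the blue knob, on the turning axis: a fluted round grip 36 mm in diameter; this point is 85 mm above the gauge's origin; the grip reaches down to the pointer, whose top is 47 mm above the gauge's origin (a 3 mm thick skirt of 48 mm diameter lies at its foot)
- knob (a joint): angle of the knob, rad, growing anticlockwise seen from above; 0 when its pointer points along the gauge's +x. Starts between 0.35 and 0.65. Turns with about 0.05 N m when the ring is slack; stays where it is left
- pointer_tip (a point): tip of the white pointer of the knob, 45 mm from the axis
- marker (a joint): angle of the orange marker on the scale arc in the same sense as the knob's angle, between -0.75 and -0.25; pointer and marker line up when both angles are equal. Stiff: leave it
- marker_tip (a point): inner end of the orange marker (9 x 6 x 5 mm block, top 46 mm above the gauge's origin), 45 mm from the axis
- lock_pad: hidden pad that the lock ring presses on the knob's spindle with about 2.5 times the last tightening push at the handle. The bite must be felt: each rad of clockwise knob turn makes the ring bite about 0.7 rad earlier (at a greater ring angle), so the old ring angle overtightens. Judge the push while the handle moves: when it stops, friction holds the ring and the reading falls to about half
- other_gauge: neighbouring gauge of the same shape and sizes, white block, grey knob, black handle, already set: do not touch. Origin at the centre of its underside
- other_handle (a point): middle of the black handle post of the neighbouring gauge, 70 mm from its axis
- other_pointer (a point): tip of the red pointer of the neighbouring gauge's knob
- transformer: small transformer, 50 x 56 x 42 mm, steel core with a copper winding; origin at the centre of its underside; leave alone
- heat_sink: finned aluminium heat sink, 60 x 50 x 31 mm; origin at the centre of its underside; leave alone
- screwdriver: screwdriver lying flat, 170 mm long, red handle 26 mm thick; origin under its middle; leave alone
- jar: small jar with a black cap, 56 mm diameter, 70 mm tall; origin at the centre of its underside; leave alone
- plug_block: small clear plug-in component block, 50 x 36 x 16 mm, lying on the blue panel; origin at the centre of its underside; leave alone

How it is judged (in metres and radians):
On the way, in this order (a step that is already met when the one before it is completed fails the run):
1. the lock ring is slack: it no longer grips the knob (contact force between lock_pad and anything else below 0.5 N and value of joint lock_ring above 0.25 rad), for 0.3 s.
2. with the ring slack, the knob's pointer stands at the orange marker (within 5 mm) (horizontal distance between pointer_tip and marker_tip below 0.005 m and contact force between lock_pad and anything else below 1 N), for 0.3 s.
At the end, for the whole second after the job is handed in: The pointer tip is within 5 mm of the marker tip and the lock ring is tight: its pad clamps the knob with 13 to 38 N (handle last pushed tight with about 6 to 14 N); knob and ring are at rest (horizontal distance between pointer_tip and marker_tip below 0.005 m and contact force between lock_pad and anything else between 13 and 38 N and velocity of joint knob between -0.05 and 0.05 rad/s and velocity of joint lock_ring between -0.05 and 0.05 rad/s); the robot touches nothing.
It fails at once if the lock ring is overtightened (clamping over 50 N, about 20 N at the handle) (contact force between lock_pad and anything else above 50 N).
It fails at once if the knob is turned by force while the ring grips it (contact force between lock_pad and anything else above 6 N and (velocity of joint knob above 0.25 rad/s or velocity of joint knob below -0.25 rad/s)).
It fails at once if the orange marker is shifted by more than 5 mm (distance of marker_tip from where it was at the start of the episode above 0.005 m).
It fails at once if the neighbouring gauge is disturbed (handle or pointer moved by more than 6 mm) (distance of any of other_handle, other_pointer from where it was at the start of the episode above 0.006 m).
It fails at once if a bystander is moved by more than 20 mm (distance of any of transformer, heat_sink, screwdriver, jar, plug_block from where it was at the start of the episode above 0.02 m).
It also fails if it takes over 67 s, if anything falls off the work surface, if the arm or the gripper's body presses on something with over 40 N, if the wrist force passes 120 N, or if a joint passes its speed limit or range.

ROBOT

A 6-joint arm with a two-finger parallel gripper is mounted at the origin on the work surface. World frame = base frame: x ahead of the robot, y to its left, z up, the work surface at z = 0. Lengths are in mm, angles in degrees, forces in N, time in s.
With the tool pointing down it reaches from about 325 to 1000 mm from the base axis. Payload 5.1 kg.
Tool frame: the origin (TCP) lies midway between the tips of the shut fingers; the grasp point (between the pads) lies 19 mm behind it; z points along the fingers, x is the direction in which the jaws open and shut, and the axes are right-handed (so a half turn about z gives the same grasp; the last joint's range is limited). The gripper opens to 85 mm and grips with 20 to 120 N. Pads are 22 mm wide; open, the fingers measure 114 mm over their backs; the gripper's body (76 mm by 85 mm) begins 54 mm behind the grasp point. The pads swing forward as they close: fully open they stand 13 mm farther back than shut.
Start: joints at [69.752, 7.093, 94.555, -0, 78.352, -4.733], TCP at [173.898, 626.294, 231.322] pointing down, gripper open.
Joint ranges: [-149.61, 149.61], [-58.7, 133.49], [1.44, 155.28], [-77.14, 257.14], [18.33, 153.61], [-166.67, 166.67]. Speed limits (degrees/s): [147.25, 147.25, 180, 180, 180, 180].

INTERFACE

Orientations are given as a 3x3 rotation matrix whose columns are the frame's x, y, z axes.
In Python, from cell import observe, read_camera, finish_job, cut_out gives the robot as it stands.
- The arm moves only by the shell command python3 -m handwheel 'ROWS' [FORCE]. ROWS is JSON, a list of rows, each a list of 3 entries, a list of its own where there are three numbers: the finger opening in mm, from 0 to 85.4, then the shift along the tool's x, y, z in mm, then the turn, a rotation vector about the tool's x, y, z in degrees. A call has 1 to 10 rows; each row is the pose to reach, as a shift and turn from the pose commanded when the call began, along the tool's axes at that moment; what a row does not reach only later rows make up. A row lasts 1/12 s, in which the tool goes at most 41.7 mm and 7.16 degrees, less where a joint would pass 70% of its speed; a pose out of reach is approached as far as the arm can. A call with a gripper value outside its range is refused whole. The fingers move at their own pace and stop on an object; FORCE is the grip in N (left out, the last holds). Time passes only in rows, so rows that repeat a pose let the fingers close. It gives the time, the measured TCP pose, the force and the opening at its end, in the units of the state.
- observe(): the state, without advancing time (a new reading comes with each control period).
- read_camera(name): name is "side" or "top" or "wrist"; returns a dict with "color" (384x512x3 uint8, red, green, blue), "fx", "fy", "cx", "cy" (pixels), "rvec" (rotation vector, rad) and "tvec" (3), from world to camera coordinates, as OpenCV has them. Camera axes: x right, y down, z forward; pixel columns grow to the right and rows downward; lengths in mm; the calibration is good to about 2 mm. A picture is of the moment at which its call begins. There is no depth.
- finish_job(): hands the job in, once; it reports no verdict.
Trained networks look in the newest picture that a camera, given by its name, has taken for a name from the list of things; names that differ only in an ending like _2 or _b are one class to them, and where a whole thing is asked for, a point or a joint stands for the part that bears it (a point fixed in the world has none). Each returns a list of dicts, best first, with "p" (0 to 1); they miss things now and then, are a little off and sometimes report something else, mostly with a low value. They report only what shows in the picture. A call takes as long as a camera call.
- cut_out(camera, thing): "region" (384x512 bool, what is visible of it) and "uv" ([column, row] in pixels, amid what is visible of it).
The state is a dict: "time_s": time; "q": joint angles; "qd": joint speeds; "effort": joint torques, N m; "tool_pos": TCP position; "orientation": TCP orientation; "wrist_force": force on the tool from outside, world axes, zero at the start; "wrist_torque": the same for the moment, N m; "opening": opening from 0.0 (shut) to 1.0 (fully open).
Only numpy, scipy, OpenCV 4.12 (cv2) and the standard library are available. Lean on these libraries where they do the work, as an engineer would, in place of code of your own. Each camera call takes 0.05 s, during which the arm holds its last target.

## Working session

There is one attempt and no reset: what is moved stays moved. The work goes in short steps, Python scripts to look and compute and a shell command to move; the robot and the scene stay as the last step left them, time stands still between calls to the robot, and variables do not carry over. Pictures are saved under pics/ and viewed, and the job is handed in when it is done.

```bash
ls; mkdir -p pics; python3 - <<'E'
from cell import *
import cv2,numpy as np
s=observe(); print(s)
for n in("side","top","wrist"):
    c=read_camera(n); cv2.imwrite(f"pics/{n}0.png",c["color"][:,:,::-1])
    print(n,c["fx"],c["cx"],c["cy"],c["rvec"],c["tvec"])
    for t in("gauge","lock_handle","knob_top","pointer_tip","marker_tip","other_gauge","jar"):
        print(t,[(np.round(d["uv"]),round(d["p"],2),int(d["region"].sum())) for d in cut_out(n,t)[:2]])
E
```

```text
pics
{'time_s': 0.0, 'q': array([ 6.97526258e+01,  7.13284184e+00,  9.46342619e+01,  4.45590594e-04,
        7.83534926e+01, -4.73078011e+00]), 'qd': array([-0.08700557,  0.05241434, -0.00588483, -0.12320459,  0.02024562,
       -0.02090822]), 'effort': array([-2.16042245e-03, -4.23628306e+01, -3.65443254e+01, -2.06331501e-04,
        7.07559142e-03, -7.96885075e-06]), 'tool_pos': array([173.67660214, 625.72368609, 230.05856744]), 'orientation': array([[ 2.67518202e-01,  9.63552526e-01, -7.35563437e-04],
       [ 9.63550525e-01, -2.67519152e-01, -1.97210390e-03],
       [-2.09700300e-03, -1.81178847e-04, -9.99997785e-01]]), 'wrist_force': array([ 1.17279945,  0.64147744, -0.50843923]), 'wrist_torque': array([ 0.01509509,  0.011942  , -0.01189256]), 'opening': 1.0028020471351957}
side 375.0397334039175 255.13636900393723 189.94248863602283 [ 2.2059658  -0.58999891  0.30135642] [-482.44334344  237.54626137 1184.00653866]
gauge [(array([280., 225.]), 0.93, 1094)]
lock_handle [(array([272., 223.]), 0.6, 216)]
knob_top [(array([286., 218.]), 0.6, 178), (array([235., 168.]), 0.54, 141)]
po
[... 196 characters left out ...]
), 0.15, 144)]
top 458.8487955967095 253.32232008984957 192.5033539327577 [ 2.15995899 -2.14615542  0.15981328] [   9.78653644  535.62089986 1387.06780708]
gauge [(array([312., 182.]), 0.61, 1326)]
lock_handle [(array([304., 192.]), 0.53, 200)]
knob_top [(array([312., 177.]), 0.5, 166)]
pointer_tip [(array([312., 184.]), 0.45, 210)]
marker_tip []
other_gauge [(array([204., 185.]), 0.95, 1273), (array([314., 176.]), 0.73, 200)]
jar [(array([122., 150.]), 0.71, 329)]
wrist 272.60725593355056 253.90317188594815 188.6832263624614 [-2.3178186  -1.76298722 -0.24479257] [-648.94779355  -37.6350319   378.38318358]
gauge []
lock_handle []
knob_top []
pointer_tip []
marker_tip []
other_gauge []
jar []
```

```bash
python3 - <<'E'
import cv2,numpy as np
a=cv2.imread("pics/side0.png");b=cv2.imread("pics/top0.png");w=cv2.imread("pics/wrist0.png")
cv2.imwrite("pics/a1.png",cv2.resize(a[110:340,170:400],(800,800),interpolation=cv2.INTER_CUBIC)[:600])
cv2.imwrite("pics/b1.png",cv2.resize(b[140:230,265:365],(660,594),interpolation=cv2.INTER_CUBIC))
E
```

```text
(no output)
```

View pics/top0.png

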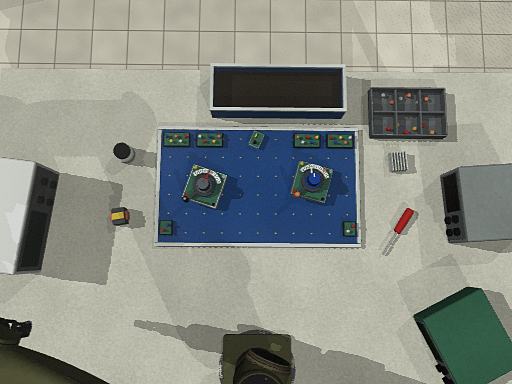

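View pics/side0.png

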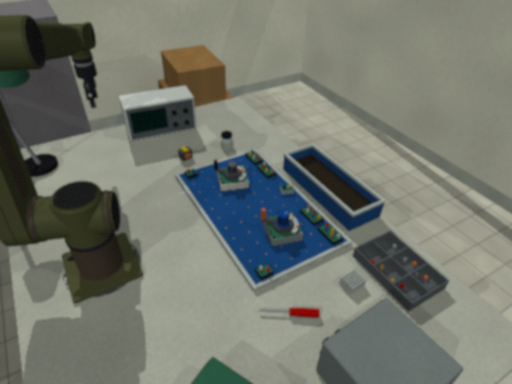

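View pics/b1.png

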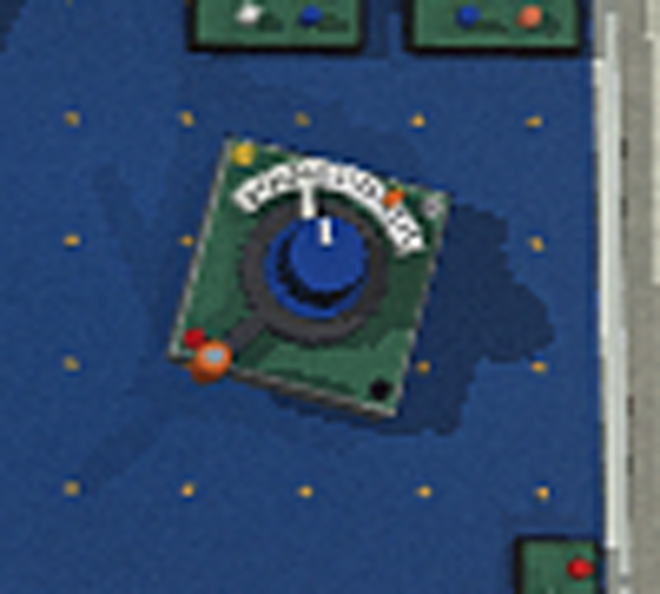

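View pics/wrist0.png

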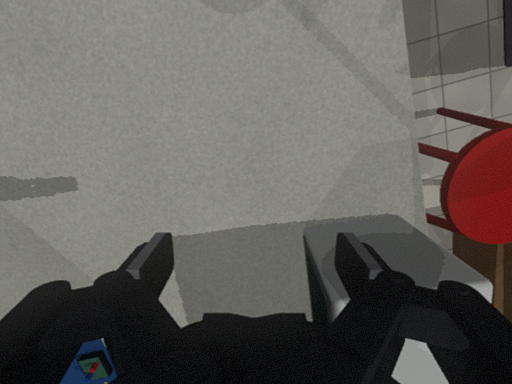

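View pics/a1.png

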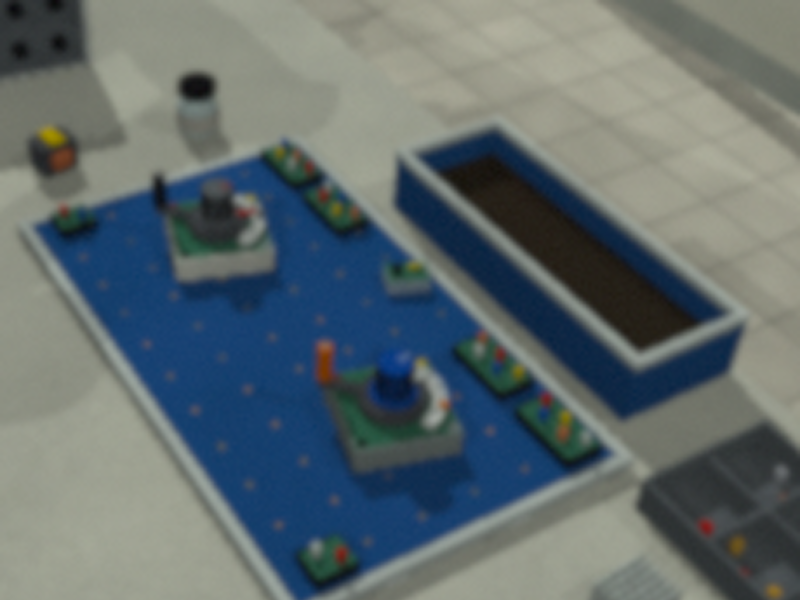

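The top view shows the blue-knob gauge at about (313,180), the handle at about (297,194), and the marker at about (324.5,170). The robot is off to the left and the wrist camera doesn't see the gauge yet. Next I back-project these points.

```bash
cat > h.py <<'E'
from cell import *
import cv2,numpy as np
def bp(c,uv,z):
    R=cv2.Rodrigues(np.array(c["rvec"]))[0];t=np.array(c["tvec"])
    d=R.T@np.array([(uv[0]-c["cx"])/c["fx"],(uv[1]-c["cy"])/c["fy"],1]);o=-R.T@t
    return o+d*(z-o[2])/d[2]
def pj(c,P):
    K=np.array([[c["fx"],0,c["cx"]],[0,c["fy"],c["cy"]],[0,0,1]])
    return cv2.projectPoints(np.array(P,float).reshape(-1,3),np.array(c["rvec"],float),np.array(c["tvec"],float),K,None)[0][:,0]
E
python3 - <<'E'
from h import *
c=read_camera("top")
f=lambda x,y:(265-.5+ (x+.5)/6.6,140-.5+(y+.5)/6.6)
cs=[bp(c,f(*p),45)[:2] for p in[(228,138),(450,195),(398,415),(172,355)]]
print(np.round(cs,1)); o=np.mean(cs,0);print("ctr",o)
xd=(cs[0]+cs[1]-cs[2]-cs[3]);yaw=np.degrees(np.arctan2(xd[1],xd[0]));print("yaw",yaw, np.linalg.norm(cs[0]-cs[1]))
for n,p,z in[("h",(212,355),100),("k",(328,256),100),("ptr",(308,196),62),("mk",(393,198),61)]:
    P=bp(c,f(*p),z)[:2];d=P-o;print(n,P,np.hypot(*d),np.degrees(np.arctan2(d[1],d[0]))-yaw)
s=read_camera("side")
print(pj(s,[[*o,45],[*o,100]]))
print(-cv2.Rodrigues(np.array(c["rvec"]))[0].T@c["tvec"])
w=read_camera("wrist");st=observe()
Rw=cv2.Rodrigues(np.array(w["rvec"]))[0];cw=-Rw.T@w["tvec"]
print("wrist cam in tool",st["orientation"].T@(cw-st["tool_pos"]),"\n",st["orientation"].T@Rw.T)
E
```

```text
[[ 636.4 -129.1]
 [ 609.8 -233.7]
 [ 505.1 -207.5]
 [ 532.6 -102. ]]
ctr [ 570.95610883 -168.07199784]
yaw -14.344660193340419 107.9830345251744
h [ 525.07914091 -115.03093194] 70.12881617038374 145.20226950575517
k [ 570.62575728 -167.84140881] 0.40286901090199306 159.429193531404
ptr [ 605.49355828 -164.30372907] 34.742413045323076 20.571386046959528
mk [ 605.03682613 -204.12157123] 49.60914264358735 -32.263454076859865
[[283.32453702 224.93419485]
 [284.43718702 213.13150699]]
[ 337.38178068   24.88808204 1447.92843177]
wrist cam in tool [  -1.10214996  -67.19197336 -143.06452079] 
 [[ 9.99999855e-01  4.85028207e-04  2.34302727e-04]
 [-5.30499639e-04  9.62215629e-01  2.72288086e-01]
 [-9.33823432e-05 -2.72288171e-01  9.62215747e-01]]
```

The gauge is at about (571,-168) with yaw -14°, and the measured sizes agree: the handle radius comes out at 70.1 mm and the side at about 108 mm. I'm moving to hover above the handle.

```bash
python3 -m handwheel '[[60,[-10,9,0],[0,0,0]],[60,[-35,30,0],[0,0,0]],[60,[-66,57,0],[0,0,0]],[60,[-97,84,0],[0,0,0]],[60,[-128,111,0],[0,0,0]],[60,[-159,138,0],[0,0,0]],[60,[-190,165,0],[0,0,0]],[60,[-221,192,0],[0,0,0]],[60,[-252,219,0],[0,0,0]],[60,[-283,246,0],[0,0,0]]]' 40
python3 -m handwheel '[[60,[-31,27,0],[0,0,0]],[60,[-62,54,0],[0,0,0]],[60,[-93,81,0],[0,0,0]],[60,[-124,108,0],[0,0,0]],[60,[-155,135,0],[0,0,0]],[60,[-186,162,0],[0,0,0]],[60,[-217,189,0],[0,0,0]],[60,[-248,216,0],[0,0,0]],[60,[-280,243,0],[0,0,0]],[60,[-310,270,0],[0,0,0]]]'
python3 -m handwheel '[[60,[-15,10,0],[0,0,0]],[60,[-27,20,0],[0,0,0]],[60,[-27,20,0],[0,0,0]],[60,[-27,20,0],[0,0,0]]]'
python3 - <<'E'
from h import *
s=observe();print(s["time_s"],s["tool_pos"],s["orientation"])
c=read_camera("wrist");cv2.imwrite("pics/w1.png",c["color"][:,:,::-1])
for t in("gauge","lock_handle","knob_top","pointer_tip","marker_tip"):
    print(t,[(np.round(d["uv"]),round(d["p"],2),int(d["region"].sum())) for d in cut_out("wrist",t)[:2]])
o=[571,-168]
print(pj(c,[[571,-168,100],[525,-115,100]]))
E
```

```text
time_s: 2.18
tool_pos: [335.4, 285.4, 231.4]
orientation: [[0.267, 0.964, 0.001], [0.964, -0.267, 0.0], [0.0, 0.001, -1.0]]
wrist_force: [0.7, 0.6, 0.5]
opening: 0.699
time_s: 3.02
tool_pos: [512.2, -85.8, 231.5]
orientation: [[0.269, 0.963, 0.0], [0.963, -0.269, -0.0], [-0.0, 0.001, -1.0]]
wrist_force: [0.7, 0.9, 0.6]
opening: 0.696
time_s: 3.35
tool_pos: [524.1, -114.7, 231.1]
orientation: [[0.268, 0.963, -0.001], [0.963, -0.268, 0.001], [0.0, -0.001, -1.0]]
wrist_force: [-0.2, 0.1, -0.6]
opening: 0.707
3.35 [ 524.11317643 -114.68016077  231.13829246] [[ 2.68444316e-01  9.63294997e-01 -6.30578803e-04]
 [ 9.63295118e-01 -2.68443959e-01  5.97383657e-04]
 [ 4.06181618e-04 -7.67797730e-04 -9.99999623e-01]]
gauge [(array([226., 205.]), 0.88, 6803), (array([472., 130.]), 0.31, 7843)]
lock_handle [(array([240., 199.]), 0.88, 1240), (array([223., 220.]), 0.6, 1502)]
knob_top [(array([221., 224.]), 0.65, 1485)]
pointer_tip [(array([221., 225.]), 0.81, 1485)]
marker_tip []
[[219.36374421 231.95942833]
 [254.81687045 180.02004517]]
```

View pics/w1.png

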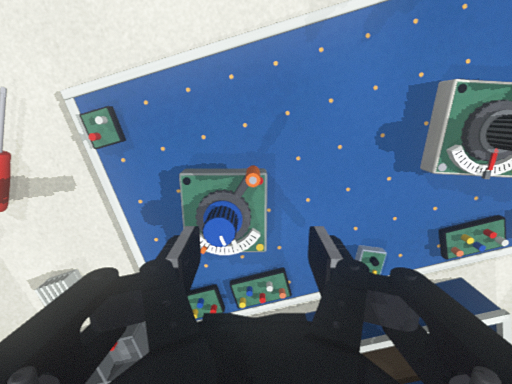

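```bash
python3 - <<'E'
import cv2
a=cv2.imread("pics/w1.png")[155:265,170:280]
cv2.imwrite("pics/w1z.png",cv2.resize(a,(594,594),interpolation=cv2.INTER_CUBIC))
E
```

```text
(no output)
```

View pics/w1z.png

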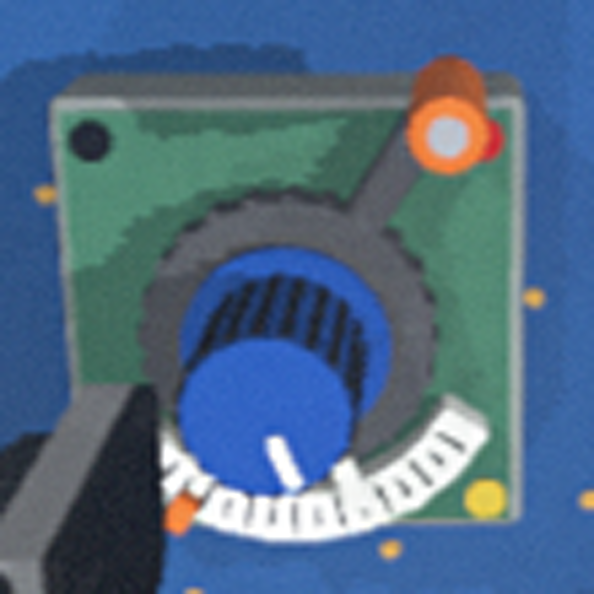

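```bash
cat >> h.py <<'E'
def rep(c,f,o,yaw,pts):
    for n,p,z in pts:
        P=bp(c,f(*p),z)[:2];d=P-np.array(o);print(n,np.round(P,1),"r",np.round(np.hypot(*d),1),"ang",np.round((np.degrees(np.arctan2(d[1],d[0]))-yaw)%360,1))
E
python3 - <<'E'
from h import *
c=read_camera("wrist")
f=lambda x,y:(170-.5+(x+.5)/5.4,155-.5+(y+.5)/5.4)
A,B,C=[bp(c,f(*p),45)[:2] for p in[(55,100),(522,102),(520,520)]]
o=(A+C)/2; print(A,B,C,o,np.linalg.norm(A-B),np.linalg.norm(B-C),[np.degrees(np.arctan2(*(v[::-1]))) for v in(B-A,C-B)])
rep(c,f,(571,-168),-14.3,[("h",(448,137),100),("k",(267,412),100),("mk",(183,510),61),("pt",(365,515),62),("pbase",(340,463),62)])
E
```

```text
[ 505.58918734 -204.4444628 ] [ 534.42338055 -101.48402275] [ 637.2071569  -128.93353145] [ 571.39817212 -166.68899713] 106.92176070826106 106.38599630038878 [np.float64(74.35503412247748), np.float64(-14.952493452202788)]
h [ 524.7 -116.1] r 69.5 ang 146.0
k [ 570.3 -166.8] r 1.4 ang 133.2
mk [ 604.9 -203.4] r 49.0 ang 328.0
pt [ 617.1 -162.2] r 46.4 ang 21.5
pbase [ 602.6 -164. ] r 31.8 ang 21.5
```

```bash
python3 -m handwheel '[[45,[-0.7,0.8,15],[0,0,0]],[45,[-0.7,0.8,45],[0,0,0]],[45,[-0.7,0.8,80],[0,0,0]],[45,[-0.7,0.8,110],[0,0,0]],[45,[-0.7,0.8,135],[0,0,0]],[45,[-0.7,0.8,155],[0,0,0]],[45,[-0.7,0.8,167],[0,0,0]],[45,[-0.7,0.8,167],[0,0,0]],[45,[-0.7,0.8,167],[0,0,0]]]'
python3 - <<'E'
from h import *
c=read_camera("wrist");cv2.imwrite("pics/w2.png",c["color"][:,:,::-1])
E
```

```text
time_s: 4.45
tool_pos: [525.2, -115.1, 64.5]
orientation: [[0.267, 0.964, -0.0], [0.964, -0.267, 0.0], [0.0, -0.0, -1.0]]
wrist_force: [0.9, 0.0, -0.0]
opening: 0.526
```

View pics/w2.png

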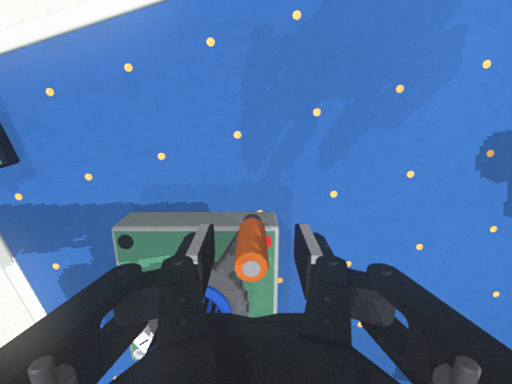

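The handle sits between the jaws, centred at about (252,268). I'm closing on it.

```bash
python3 -m handwheel '[[10,[0,0,0],[0,0,0]],[10,[0,0,0],[0,0,0]],[10,[0,0,0],[0,0,0]],[10,[0,0,0],[0,0,0]],[10,[0,0,0],[0,0,0]],[10,[0,0,0],[0,0,0]]]' 40
python3 - <<'E'
from h import *
s=observe();P=s["tool_pos"];o=np.array([571,-167.3]);d=P[:2]-o
print(s["wrist_force"],P,np.hypot(*d),np.degrees(np.arctan2(d[1],d[0])))
R=s["orientation"]
a0=np.arctan2(d[1],d[0])
for k in np.arange(0.1,1.71,.1):
    q=o+70*np.array([np.cos(a0+k),np.sin(a0+k)]);v=R.T@np.array([*(q-P[:2]),0]);print(round(k,1),np.round(v[:2],1))
E
```

```text
time_s: 5.0
tool_pos: [526.1, -116.3, 66.1]
orientation: [[0.267, 0.964, 0.002], [0.964, -0.267, -0.002], [-0.001, 0.003, -1.0]]
wrist_force: [-1.7, -2.8, 6.4]
opening: 0.171
[-1.67069186 -2.78299468  6.41011904] [ 526.12323524 -116.31893843   66.09799553] 67.91901540394292 131.35628272596463
0.1 [-4.9 -5.3]
0.2 [-11.3  -8.2]
0.3 [-17.9 -10.4]
0.4 [-24.7 -12. ]
0.5 [-31.7 -12.9]
0.6 [-38.6 -13.1]
0.7 [-45.6 -12.6]
0.8 [-52.5 -11.4]
0.9 [-59.3  -9.5]
1.0 [-65.8  -7. ]
1.1 [-72.   -3.8]
1.2 [-77.9  -0. ]
1.3 [-83.4   4.3]
1.4 [-88.4   9.2]
1.5 [-92.9  14.6]
1.6 [-96.8  20.3]
1.7 [-100.2   26.5]
```

```bash
python3 -m handwheel '[[10,[-3,-2,-1],[0,0,0]],[10,[-5.8,-4,-1],[0,0,0]],[10,[-9,-5.5,-1],[0,0,0]],[10,[-12.2,-7,-1],[0,0,0]],[10,[-15.5,-8,-1],[0,0,0]],[10,[-18.8,-9.2,-1],[0,0,0]],[10,[-22,-10,-1],[0,0,0]],[10,[-25.6,-10.8,-1],[0,0,0]],[10,[-25.6,-10.8,-1],[0,0,0]]]'
cat > st.py <<'E'
from h import *
import sys
s=observe();P=s["tool_pos"];o=np.array([571,-167.3]);d=P[:2]-o
R=s["orientation"];a0=np.arctan2(d[1],d[0])
F=s["wrist_force"];rr=d/np.hypot(*d);tt=np.array([-rr[1],rr[0]])
print("t",s["time_s"],"P",np.round(P,1),"r %.1f ang %.1f ring~%.2f"%(np.hypot(*d),np.degrees(a0),a0-np.radians(131.8)-.06),"Frad %.1f Ftan(ccw) %.1f Fz %.1f"%(F[:2]@rr,F[:2]@tt,F[2]),"jaw yaw %.1f"%np.degrees(np.arctan2(R[1,0],R[0,0])))
E
python3 st.py
```

```text
time_s: 5.75
tool_pos: [509.8, -137.9, 66.4]
orientation: [[0.268, 0.963, 0.006], [0.963, -0.268, -0.001], [0.0, 0.006, -1.0]]
wrist_force: [5.3, -1.8, -0.9]
opening: 0.172
t 5.75 P [ 509.8 -137.9   66.4] r 67.9 ang 154.3 ring~0.33 Frad -5.6 Ftan(ccw) -0.7 Fz -0.9 jaw yaw 74.4
```

```bash
cat > arc.py <<'E'
from h import *
import sys
# usage: arc.py ox oy list of ring deltas ; from measured pose
ox,oy=map(float,sys.argv[1:3]);o=np.array([ox,oy]);s=observe();P=s["tool_pos"];R=s["orientation"];d=P[:2]-o;a0=np.arctan2(d[1],d[0])
print("r",np.hypot(*d))
for k in map(float,sys.argv[3:]):
    q=o+70*np.array([np.cos(a0+k),np.sin(a0+k)]);v=R.T@np.array([*(q-P[:2]),0]);print(k,np.round(v[:2],1))
E
python3 arc.py 572.6 -168.3 0 .08 .16 .24 .32 .4 .48 .56 .64 .72 .8 .88 .96 1.04 1.12 1.2 1.25
```

```text
r 69.78829083463245
0.0 [ 0.  -0.2]
0.08 [-5.5 -1. ]
0.16 [-11.1  -1.3]
0.24 [-16.7  -1.2]
0.32 [-22.3  -0.7]
0.4 [-27.8   0.3]
0.48 [-33.2   1.8]
0.56 [-38.5   3.7]
0.64 [-43.6   5.9]
0.72 [-48.5   8.6]
0.8 [-53.2  11.7]
0.88 [-57.6  15.1]
0.96 [-61.7  18.9]
1.04 [-65.5  23. ]
1.12 [-69.   27.4]
1.2 [-72.1  32. ]
1.25 [-73.9  35. ]
```

```bash
python3 -m handwheel '[[10,[-6,1,0],[0,0,0]],[10,[-11.6,0.7,0],[0,0,0]],[10,[-17.2,0.8,0],[0,0,0]],[10,[-22.8,1.3,0],[0,0,0]],[10,[-28.3,2.3,0],[0,0,0]],[10,[-33.7,3.8,0],[0,0,0]],[10,[-39,5.7,0],[0,0,0]],[10,[-44.1,7.9,0],[0,0,0]],[10,[-49,10.6,0],[0,0,0]],[10,[-53.7,13.7,0],[0,0,0]]]'
python3 st.py; python3 arc.py 572.6 -168.3 0 .08 .16 .24 .32 .4 .44 .48
```

```text
time_s: 6.58
tool_pos: [507.3, -193.0, 66.3]
orientation: [[0.268, 0.963, 0.002], [0.963, -0.268, 0.0], [0.001, 0.001, -1.0]]
wrist_force: [0.5, 2.1, 4.7]
opening: 0.172
t 6.5833 P [ 507.3 -193.    66.3] r 68.7 ang -158.0 ring~-5.12 Frad -1.2 Ftan(ccw) -1.7 Fz 4.7 jaw yaw 74.5
r 69.80492288045238
0.0 [-0.1 -0.2]
0.08 [-4.5  3.3]
0.16 [-8.6  7.2]
0.24 [-12.3  11.3]
0.32 [-15.8  15.7]
0.4 [-18.8  20.4]
0.44 [-20.2  22.9]
0.48 [-21.5  25.4]
```

```bash
python3 -m handwheel '[[10,[-4.5,3.3,0],[0,0,0]],[10,[-8.6,7.2,0],[0,0,0]],[10,[-12.3,11.3,0],[0,0,0]],[10,[-15.8,15.7,0],[0,0,0]],[10,[-18.8,20.4,0],[0,0,0]],[10,[-19.5,21.7,0],[0,0,0]],[10,[-19.5,21.7,0],[0,0,0]],[10,[-19.5,21.7,0],[0,0,0]]]'
python3 st.py
python3 -c "
from scipy.optimize import least_squares
import numpy as np
p=np.array([[526.1,-116.3],[509.8,-137.9],[507.3,-193.0],observe['tool_pos'][:2]]) if 0 else None"
python3 - <<'E'
from h import *
from scipy.optimize import least_squares
p=np.array([[526.1,-116.3],[509.8,-137.9],[507.3,-193.0],observe()['tool_pos'][:2]])
r=least_squares(lambda v:np.hypot(*(p-v).T)-70,[571,-167]);print(r.x,r.fun)
E
```

```text
time_s: 7.25
tool_pos: [523.3, -217.9, 66.3]
orientation: [[0.268, 0.963, 0.002], [0.963, -0.268, -0.001], [-0.0, 0.002, -1.0]]
wrist_force: [0.9, -0.4, 4.5]
opening: 0.174
t 7.25 P [ 523.3 -217.9   66.3] r 69.5 ang -133.3 ring~-4.69 Frad -0.3 Ftan(ccw) 0.9 Fz 4.5 jaw yaw 74.5
[ 572.83293685 -168.38954007] [-0.01937717  0.01973423  0.00171819 -0.00909887]
```

```bash
python3 -m handwheel '[[45,[0,0,0],[0,0,0]],[45,[0,0,0],[0,0,0]],[45,[0,0,0],[0,0,0]],[45,[0,0,-15],[0,0,0]],[45,[0,0,-45],[0,0,0]],[45,[0,0,-80],[0,0,0]],[60,[0,0,-110],[0,0,0]],[60,[0,0,-120],[0,0,0]],[60,[0,0,-120],[0,0,0]]]'
python3 st.py
python3 - <<'E'
from h import *
print(observe()["q"])
c=read_camera("wrist");cv2.imwrite("pics/w3.png",c["color"][:,:,::-1])
print(pj(c,[[572.8,-168.4,100]]))
E
```

```text
time_s: 8.0
tool_pos: [523.9, -218.1, 188.8]
orientation: [[0.267, 0.964, 0.005], [0.964, -0.267, -0.003], [-0.002, 0.006, -1.0]]
wrist_force: [-0.3, 0.0, -0.4]
opening: 0.7
t 8.0 P [ 523.9 -218.1  188.8] r 69.2 ang -132.8 ring~-4.68 Frad 0.2 Ftan(ccw) -0.2 Fz -0.4 jaw yaw 74.5
[-2.80119587e+01 -1.76604386e+00  1.07894823e+02 -1.02916923e-02
  7.35106993e+01 -1.02499114e+02]
[[321.48063626 225.14221789]]
```

View pics/w3.png

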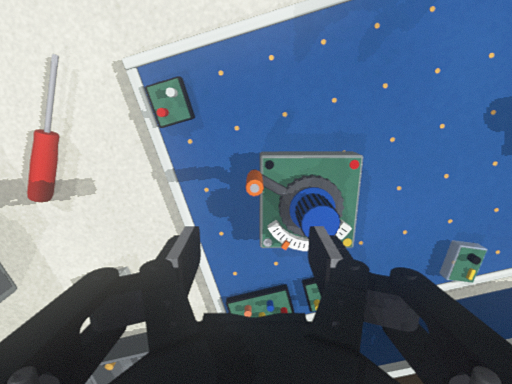

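```bash
python3 -m handwheel '[[60,[8,4,0],[0,0,-4]],[60,[18,9,0],[0,0,-10]],[60,[30,16,0],[0,0,-17]],[60,[42,22,0],[0,0,-24]],[60,[52,28,0],[0,0,-31]],[60,[58,31,0],[0,0,-38]],[60,[61,32.7,0],[0,0,-45]],[60,[61,32.7,20],[0,0,-45]],[60,[61,32.7,40],[0,0,-45]],[60,[61,32.7,40],[0,0,-45]]]'
python3 st.py
python3 - <<'E'
from h import *
c=read_camera("wrist");cv2.imwrite("pics/w4.png",c["color"][:,:,::-1])
print(pj(c,[[571.5,-168,100]]))
E
```

```text
time_s: 8.88
tool_pos: [565.7, -165.3, 137.1]
orientation: [[-0.492, 0.87, -0.013], [0.87, 0.492, 0.005], [0.01, -0.009, -1.0]]
wrist_force: [-0.3, 0.9, -0.2]
opening: 0.707
t 8.8833 P [ 565.7 -165.3  137.1] r 5.6 ang 159.3 ring~0.42 Frad 0.6 Ftan(ccw) -0.7 Fz -0.2 jaw yaw 119.5
[[248.93994176 218.00812764]]
```

View pics/w4.png

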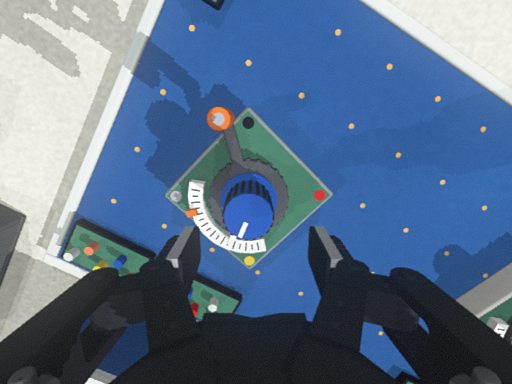

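```bash
python3 -m handwheel '[[60,[0,0,0],[0,0,0]],[60,[0,0,0],[0,0,0]],[60,[0,0,0],[0,0,0]]]'
python3 - <<'E'
from h import *
c=read_camera("wrist");cv2.imwrite("pics/w5.png",cv2.resize(c["color"][150:270,160:320,::-1],(800,600),interpolation=cv2.INTER_CUBIC))
print(pj(c,[[571.5,-168,100],[572.8,-168.4,100]]))
s=observe();R=s["orientation"];print(s["tool_pos"],R,R.T@np.array([571.7-s["tool_pos"][0],-168.1-s["tool_pos"][1],0]))
f=lambda x,y:(160-.5+(x+.5)/5,150-.5+(y+.5)/5)
E
```

```text
time_s: 9.18
tool_pos: [570.7, -167.5, 146.4]
orientation: [[-0.492, 0.871, 0.001], [0.871, 0.492, -0.001], [-0.001, 0.001, -1.0]]
wrist_force: [0.1, -0.2, 1.4]
opening: 0.705
[[255.62702812 208.60837215]
 [254.28610584 209.79998887]]
[ 570.81801574 -167.45590502  146.54943821] [[-4.92123209e-01  8.70523649e-01  1.82294849e-03]
 [ 8.70524171e-01  4.92125084e-01 -7.54699289e-04]
 [-1.55410226e-03  1.21551569e-03 -9.99998054e-01]] [-0.99474517  0.45081286  0.00209391]
```

View pics/w5.png

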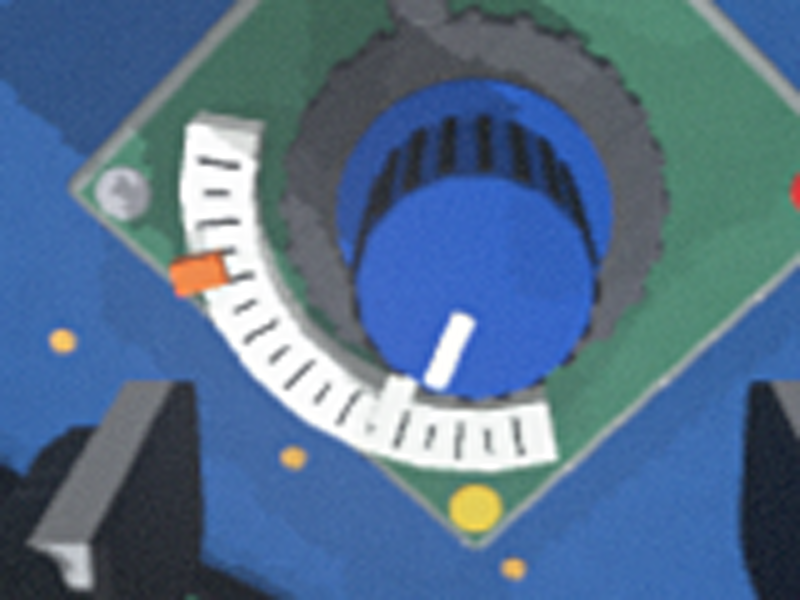

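```bash
python3 - <<'E'
from h import *
c=read_camera("wrist")
f=lambda x,y:(160-.5+(x+.5)/5,150-.5+(y+.5)/5)
for o in((571,-167.3),(571.9,-168)):
  rep(c,f,o,-15,[("k",(477,288),100),("mk",(199,274),61),("mt",(228,266),61),("pbase",(402,380),62),("pt",(374,432),62),("kpt",(436,386),100),("scaleA",(227,122),55),("scaleB",(528,405),55)])
E
```

```text
k [ 570.9 -168.9] r 1.6 ang 281.6
mk [ 605.  -206.1] r 51.6 ang 326.3
mt [ 601.2 -202.3] r 46.2 ang 325.8
pbase [ 604.7 -165.2] r 33.8 ang 18.6
pt [ 616.2 -164.7] r 45.3 ang 18.3
kpt [ 587.5 -166.6] r 16.6 ang 17.5
scaleA [ 579.6 -214.5] r 48.0 ang 295.4
scaleB [ 600.4 -141.1] r 39.4 ang 56.7
k [ 570.9 -168.9] r 1.4 ang 238.2
mk [ 605.  -206.1] r 50.5 ang 326.0
mt [ 601.2 -202.3] r 45.1 ang 325.5
pbase [ 604.7 -165.2] r 32.9 ang 19.9
pt [ 616.2 -164.7] r 44.5 ang 19.3
kpt [ 587.5 -166.6] r 15.7 ang 20.2
scaleA [ 579.6 -214.5] r 47.1 ang 294.5
scaleB [ 600.4 -141.1] r 39.2 ang 58.4
```

```bash
python3 -m handwheel '[[60,[-1.1,0.2,15],[0,0,0]],[60,[-1.1,0.2,40],[0,0,0]],[60,[-1.1,0.2,62],[0,0,0]],[60,[-1.1,0.2,75],[0,0,0]],[60,[-1.1,0.2,77],[0,0,0]],[25,[-1.1,0.2,77],[0,0,0]],[25,[-1.1,0.2,77],[0,0,0]],[25,[-1.1,0.2,77],[0,0,0]],[25,[-1.1,0.2,77],[0,0,0]],[25,[-1.1,0.2,77],[0,0,0]]]' 40
python3 st.py
python3 - <<'E'
from h import *
c=read_camera("wrist");cv2.imwrite("pics/w6.png",c["color"][:,:,::-1])
E
```

```text
time_s: 10.12
tool_pos: [571.0, -167.0, 70.1]
orientation: [[-0.492, 0.87, -0.0], [0.87, 0.492, 0.002], [0.002, 0.001, -1.0]]
wrist_force: [-3.5, 3.8, 1.8]
opening: 0.408
t 10.1167 P [ 571.  -167.    70.1] r 0.3 ang 91.4 ring~-0.77 Frad 3.9 Ftan(ccw) 3.4 Fz 1.8 jaw yaw 119.5
```

View pics/w6.png

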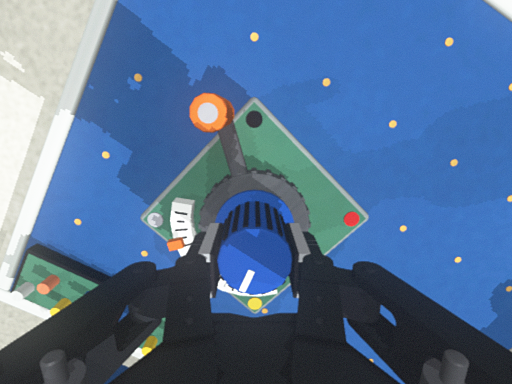

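```bash
python3 -m handwheel '[[25,[0,0,0],[0,0,3]],[25,[0,0,0],[0,0,8]],[25,[0,0,0],[0,0,14]],[25,[0,0,0],[0,0,20]],[25,[0,0,0],[0,0,26]],[25,[0,0,0],[0,0,32]],[25,[0,0,0],[0,0,38]],[25,[0,0,0],[0,0,44]],[25,[0,0,0],[0,0,49]],[25,[0,0,0],[0,0,53]]]'
python3 -m handwheel '[[25,[0,0,0],[0,0,0]],[25,[0,0,0],[0,0,0]],[60,[0,0,0],[0,0,0]],[60,[0,0,0],[0,0,0]],[60,[0,0,0],[0,0,0]],[60,[0,0,-20],[0,0,0]],[60,[0,0,-50],[0,0,0]],[60,[0,0,-77],[0,0,0]],[60,[0,0,-77],[0,0,0]],[60,[0,0,-77],[0,0,0]]]'
python3 - <<'E'
from h import *
print(observe()["time_s"])
c=read_camera("wrist");cv2.imwrite("pics/w7.png",c["color"][:,:,::-1]);cv2.imwrite("pics/w7z.png",cv2.resize(c["color"][150:270,160:320,::-1],(800,600),interpolation=cv2.INTER_CUBIC))
E
```

```text
time_s: 11.0
tool_pos: [571.0, -168.1, 70.0]
orientation: [[0.402, 0.916, -0.0], [0.916, -0.402, -0.001], [-0.001, 0.0, -1.0]]
wrist_force: [-3.4, -0.1, 0.1]
opening: 0.41
time_s: 11.83
tool_pos: [572.9, -168.7, 148.3]
orientation: [[0.399, 0.917, 0.006], [0.917, -0.399, -0.002], [0.0, 0.006, -1.0]]
wrist_force: [0.1, 0.9, -0.9]
opening: 0.704
11.8333
```

View pics/w7.png

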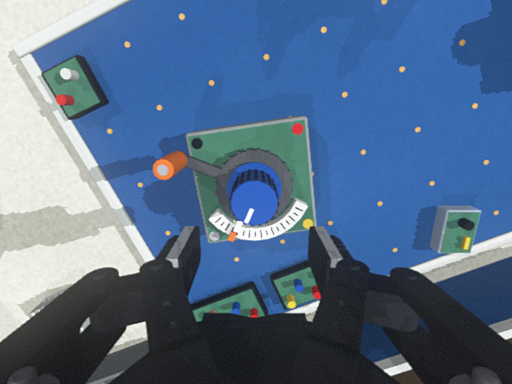

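View pics/w7z.png

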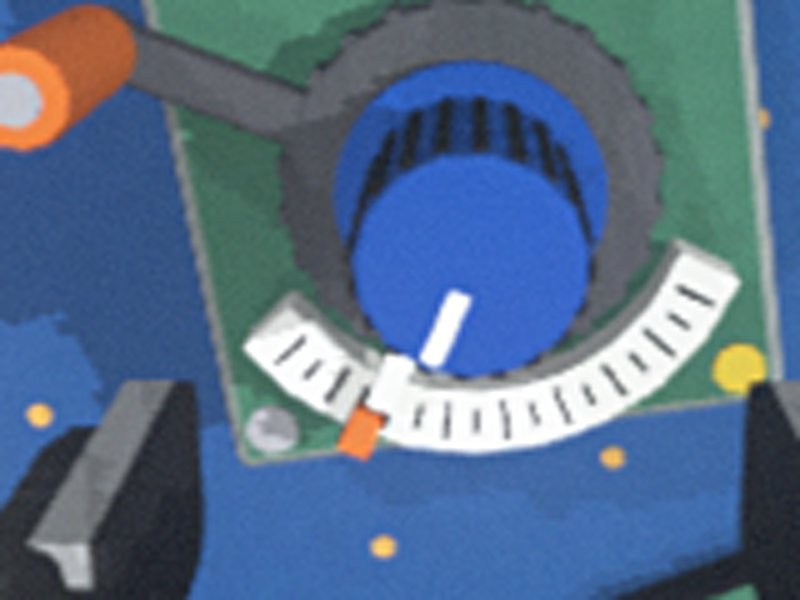

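```bash
python3 - <<'E'
from h import *
c=read_camera("wrist")
f=lambda x,y:(160-.5+(x+.5)/5,150-.5+(y+.5)/5)
cv2.imwrite("pics/w7y.png",cv2.resize(c["color"][210:250,215:265,::-1],(750,600),interpolation=cv2.INTER_CUBIC))
rep(c,f,(571.5,-168),-15,[("k",(471,264),100),("mk",(361,432),61),("mt",(369,410),61),("pbase",(402,362),62),("pt",(386,408),62),("kpt",(431,364),100)])
E
```

```text
k [ 568.4 -167.8] r 3.1 ang 191.4
mk [ 602.4 -204.5] r 47.8 ang 325.2
mt [ 599.  -201.3] r 43.2 ang 324.5
pbase [ 592.4 -191.7] r 31.6 ang 326.4
pt [ 599.4 -198.1] r 41.0 ang 327.9
kpt [ 580.5 -179.6] r 14.7 ang 322.9
```

View pics/w7y.png

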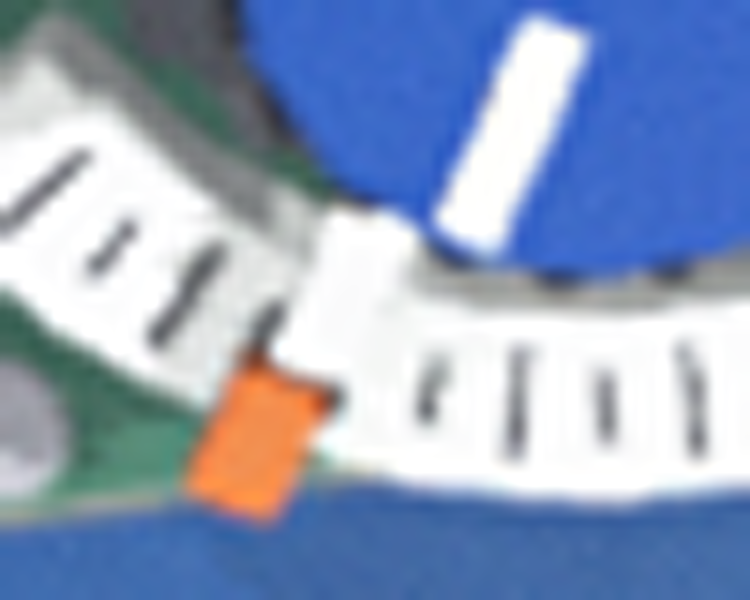

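The pointer lies about 1–2 mm short of the marker's centre and overlaps it. That is inside tolerance, and any drag from tightening would bring it closer. I'm going back to the handle.

```bash
python3 -m handwheel '[[45,[-10,-4,0],[0,0,0]],[45,[-35,-14,0],[0,0,0]],[45,[-60,-23,0],[0,0,0]],[45,[-65,-25,0],[0,0,0]],[45,[-65,-25,0],[0,0,0]],[45,[-65,-25,0],[0,0,0]]]'
python3 st.py
python3 - <<'E'
from h import *
s=observe();R=s["orientation"];print(R.T@np.array([523.4-s["tool_pos"][0],-217.9-s["tool_pos"][1],66-s["tool_pos"][2]]))
c=read_camera("wrist");cv2.imwrite("pics/w8.png",c["color"][:,:,::-1])
print(pj(c,[523.4,-217.9,100]),[(d["uv"],d["p"]) for d in cut_out("wrist","lock_handle")])
E
```

```text
time_s: 12.43
tool_pos: [521.4, -217.6, 144.4]
orientation: [[0.4, 0.917, -0.001], [0.917, -0.4, 0.001], [0.0, -0.001, -1.0]]
wrist_force: [0.8, -0.8, -0.5]
opening: 0.53
t 12.4333 P [ 521.4 -217.6  144.4] r 70.7 ang -134.6 ring~-4.71 Frad 0.0 Ftan(ccw) 1.1 Fz -0.5 jaw yaw 66.4
[ 0.51094404  2.02726571 78.36190265]
[[255.71393678 209.76915831]] [([296.6, 199.5], 0.66)]
```

View pics/w8.png

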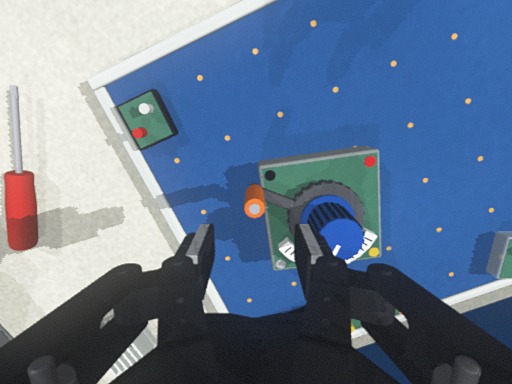

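```bash
python3 -m handwheel '[[45,[0.5,1.5,15],[0,0,0]],[45,[0.5,1.5,40],[0,0,0]],[45,[0.5,1.5,62],[0,0,0]],[45,[0.5,1.5,76],[0,0,0]],[45,[0.5,1.5,77],[0,0,0]],[10,[0.5,1.5,77],[0,0,0]],[10,[0.5,1.5,77],[0,0,0]],[10,[0.5,1.5,77],[0,0,0]],[10,[0.5,1.5,77],[0,0,0]],[10,[0.5,1.5,76],[0,0,0]]]' 40
sed -i 's/571,-167.3/572.5,-168.2/' st.py; python3 st.py; python3 arc.py 572.5 -168.2 0 -.08 -.16 -.24 -.32 -.4 -.45 -.5 -.55 -.6 -.65 -.7 -.8
```

```text
time_s: 13.37
tool_pos: [524.2, -218.1, 70.2]
orientation: [[0.399, 0.917, 0.002], [0.917, -0.399, -0.001], [-0.0, 0.002, -1.0]]
wrist_force: [0.5, -1.2, -4.7]
opening: 0.17
t 13.3667 P [ 524.2 -218.1   70.2] r 69.5 ang -134.1 ring~-4.70 Frad 0.5 Ftan(ccw) 1.2 Fz -4.7 jaw yaw 66.5
r 69.48859540953279
0.0 [-0.5 -0.2]
-0.08 [ 1.7 -5.3]
-0.16 [  4.3 -10.3]
-0.24 [  7.2 -15.1]
-0.32 [ 10.6 -19.6]
-0.4 [ 14.3 -23.8]
-0.45 [ 16.7 -26.2]
-0.5 [ 19.3 -28.6]
-0.55 [ 22.  -30.8]
-0.6 [ 24.8 -32.9]
-0.65 [ 27.8 -34.8]
-0.7 [ 30.8 -36.6]
-0.8 [ 37.  -39.7]
```

```bash
python3 -m handwheel '[[10,[0.8,-2.6,0],[0,0,0]],[10,[2.2,-5.3,0],[0,0,0]],[10,[3.5,-7.8,0],[0,0,0]],[10,[4.8,-10.3,0],[0,0,0]],[10,[6.2,-12.7,0],[0,0,0]],[10,[7.7,-15.1,0],[0,0,0]],[10,[9.4,-17.4,0],[0,0,0]],[10,[11.1,-19.6,0],[0,0,0]],[10,[12.9,-21.7,0],[0,0,0]],[10,[14.8,-23.8,0],[0,0,0]]]'
sed -i 's/a0-np.radians(131.8)/a0%(2*np.pi)-np.radians(131.9)/' st.py
python3 st.py;python3 arc.py 572.5 -168.2 0 -.04 -.08 -.12 -.16 -.2 -.24 -.28 -.32 -.36 -.4
```

```text
time_s: 14.2
tool_pos: [508.9, -194.6, 69.9]
orientation: [[0.399, 0.917, 0.003], [0.917, -0.399, -0.001], [0.001, 0.003, -1.0]]
wrist_force: [6.5, -0.0, -2.2]
opening: 0.168
t 14.2 P [ 508.9 -194.6   69.9] r 68.9 ang -157.4 ring~1.17 Frad -6.0 Ftan(ccw) 2.5 Fz -2.2 jaw yaw 66.5
r 68.88244772183928
0.0 [-0.8 -0.8]
-0.04 [ 1.2 -2.8]
-0.08 [ 3.2 -4.6]
-0.12 [ 5.4 -6.5]
-0.16 [ 7.6 -8.2]
-0.2 [ 9.8 -9.8]
-0.24 [ 12.2 -11.4]
-0.28 [ 14.6 -12.8]
-0.32 [ 17.  -14.2]
-0.36 [ 19.5 -15.4]
-0.4 [ 22.1 -16.6]
```

```bash
python3 -m handwheel '[[10,[1,-0.5,0],[0,0,0]],[10,[2,-2,0],[0,0,0]],[10,[3.5,-3,0],[0,0,0]],[10,[5,-4.5,0],[0,0,0]],[10,[6.2,-5.6,0],[0,0,0]],[10,[7.5,-6.8,0],[0,0,0]],[10,[9,-8,0],[0,0,0]],[10,[10.6,-9,0],[0,0,0]]]'
python3 st.py;python3 arc.py 572.5 -168.2 0 -.04 -.08 -.12 -.16 -.2 -.24 -.28 -.32 -.36 -.4
```

```text
time_s: 14.87
tool_pos: [505.4, -182.4, 69.9]
orientation: [[0.399, 0.917, 0.005], [0.917, -0.399, -0.003], [-0.001, 0.006, -1.0]]
wrist_force: [8.2, -3.2, -3.3]
opening: 0.173
t 14.8667 P [ 505.4 -182.4   69.9] r 68.6 ang -168.1 ring~0.99 Frad -7.4 Ftan(ccw) 4.8 Fz -3.3 jaw yaw 66.5
r 68.5609277959138
0.0 [-0.8 -1.2]
-0.04 [ 1.5 -2.7]
-0.08 [ 3.9 -4.2]
-0.12 [ 6.3 -5.6]
-0.16 [ 8.8 -6.9]
-0.2 [11.3 -8.1]
-0.24 [13.9 -9.2]
-0.28 [ 16.5 -10.2]
-0.32 [ 19.2 -11. ]
-0.36 [ 21.9 -11.8]
-0.4 [ 24.6 -12.5]
```

```bash
python3 -m handwheel '[[10,[1.2,0.2,0],[0,0,0]],[10,[2.5,0,0],[0,0,0]],[10,[4,-0.8,0],[0,0,0]],[10,[5.6,-1.7,0],[0,0,0]]]'
python3 st.py;python3 arc.py 572.5 -168.2 0 -.04 -.08 -.12 -.16 -.2 -.24
```

```text
time_s: 15.2
tool_pos: [504.8, -177.2, 69.8]
orientation: [[0.398, 0.917, 0.001], [0.917, -0.398, -0.004], [-0.003, 0.003, -1.0]]
wrist_force: [2.4, -5.5, -0.8]
opening: 0.172
t 15.2 P [ 504.8 -177.2   69.8] r 68.3 ang -172.4 ring~0.91 Frad -1.7 Ftan(ccw) 5.8 Fz -0.8 jaw yaw 66.5
r 68.32443221994791
0.0 [-0.9 -1.4]
-0.04 [ 1.6 -2.8]
-0.08 [ 4.  -4.1]
-0.12 [ 6.6 -5.3]
-0.16 [ 9.2 -6.4]
-0.2 [11.8 -7.4]
-0.24 [14.4 -8.3]
```

```bash
python3 -m handwheel '[[10,[1.3,-0.6,0],[0,0,0]],[10,[2.6,-1.2,0],[0,0,0]],[10,[3.9,-1.9,0],[0,0,0]],[10,[5.2,-2.4,0],[0,0,0]]]'
python3 st.py;python3 arc.py 572.5 -168.2 0 -.04 -.08 -.12 -.16
```

```text
time_s: 15.53
tool_pos: [504.4, -171.8, 69.8]
orientation: [[0.398, 0.917, 0.001], [0.917, -0.398, -0.005], [-0.004, 0.003, -1.0]]
wrist_force: [2.8, -7.4, -1.3]
opening: 0.17
t 15.5333 P [ 504.4 -171.8   69.8] r 68.2 ang -177.0 ring~0.83 Frad -2.4 Ftan(ccw) 7.5 Fz -1.3 jaw yaw 66.5
r 68.1663258676533
0.0 [-0.8 -1.6]
-0.04 [ 1.7 -2.8]
-0.08 [ 4.3 -3.9]
-0.12 [ 6.9 -4.9]
-0.16 [ 9.6 -5.8]
```

```bash
python3 -m handwheel '[[10,[1.3,-0.4,0],[0,0,0]],[10,[2.6,-0.9,0],[0,0,0]],[10,[3.9,-1.5,0],[0,0,0]],[10,[5.2,-2.1,0],[0,0,0]]]'
python3 st.py;python3 arc.py 572.5 -168.2 0 -.04 -.08
```

```text
time_s: 15.87
tool_pos: [504.5, -166.6, 69.8]
orientation: [[0.398, 0.917, 0.001], [0.917, -0.398, -0.006], [-0.005, 0.003, -1.0]]
wrist_force: [1.6, -8.2, -1.7]
opening: 0.173
t 15.8667 P [ 504.5 -166.6   69.8] r 68.1 ang 178.6 ring~0.76 Frad -1.8 Ftan(ccw) 8.1 Fz -1.7 jaw yaw 66.5
r 68.06348202929517
0.0 [-0.7 -1.8]
-0.04 [ 1.9 -2.8]
-0.08 [ 4.5 -3.7]
```

```bash
python3 -m handwheel '[[10,[1.3,-0.3,0],[0,0,0]],[10,[2.6,-0.8,0],[0,0,0]],[10,[3.9,-1.3,0],[0,0,0]],[10,[5.2,-1.7,0],[0,0,0]]]'
python3 st.py
```

```text
time_s: 16.2
tool_pos: [504.8, -161.4, 69.8]
orientation: [[0.398, 0.917, 0.0], [0.917, -0.398, -0.006], [-0.006, 0.003, -1.0]]
wrist_force: [1.2, -9.6, -1.1]
opening: 0.172
t 16.2 P [ 504.8 -161.4   69.8] r 68.0 ang 174.3 ring~0.68 Frad -2.1 Ftan(ccw) 9.5 Fz -1.1 jaw yaw 66.6
```

9.5 N while moving, with a steady trend of 5.8, 7.5, 8.1 and 9.5 N. I'm releasing and backing off upward.

```bash
python3 -m handwheel '[[10,[5.2,-1.7,0],[0,0,0]],[10,[0,0,0],[0,0,0]]]' >/dev/null 2>&1 & sleep 0; kill %1 2>/dev/null; echo skip
```

```text
skip
```

That last command was a mistake: it should not have been sent, and I tried to cancel it. I'm checking whether it moved anything.

```bash
sleep 2; jobs; python3 st.py
```

```text
t 16.2 P [ 504.8 -161.4   69.8] r 68.0 ang 174.3 ring~0.68 Frad -2.1 Ftan(ccw) 9.5 Fz -1.1 jaw yaw 66.6
```

The clock is still at 16.2 s, so it did not run. Now the release.

```bash
python3 -m handwheel '[[10,[0,0,0],[0,0,0]],[10,[0,0,0],[0,0,0]]]'; python3 st.py
python3 -m handwheel '[[45,[0,0,0],[0,0,0]],[45,[0,0,0],[0,0,0]],[45,[0,0,0],[0,0,0]],[45,[0,0,-15],[0,0,0]],[45,[0,0,-45],[0,0,0]],[45,[0,0,-77],[0,0,0]],[45,[0,0,-100],[0,0,0]],[45,[0,0,-100],[0,0,0]],[45,[0,0,-100],[0,0,0]]]'; python3 st.py
python3 - <<'E'
from h import *
c=read_camera("wrist");cv2.imwrite("pics/w9.png",c["color"][:,:,::-1])
E
```

```text
time_s: 16.37
tool_pos: [504.9, -161.0, 69.8]
orientation: [[0.398, 0.917, 0.0], [0.917, -0.398, -0.005], [-0.005, 0.002, -1.0]]
wrist_force: [1.6, -7.5, -0.6]
opening: 0.173
t 16.3667 P [ 504.9 -161.    69.8] r 67.9 ang 173.9 ring~0.67 Frad -2.4 Ftan(ccw) 7.3 Fz -0.6 jaw yaw 66.5
time_s: 17.12
tool_pos: [505.7, -158.9, 171.1]
orientation: [[0.399, 0.917, 0.003], [0.917, -0.399, -0.001], [-0.0, 0.003, -1.0]]
wrist_force: [-0.5, -0.1, -0.5]
opening: 0.526
t 17.1167 P [ 505.7 -158.9  171.1] r 67.5 ang 172.1 ring~0.64 Frad 0.5 Ftan(ccw) 0.2 Fz -0.5 jaw yaw 66.5
```

View pics/w9.png

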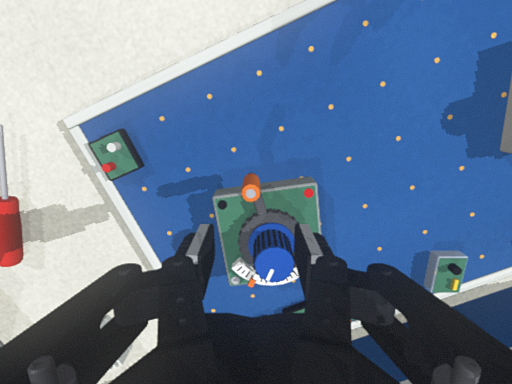

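```bash
python3 -m handwheel '[[70,[4,12,-5],[0,0,0]],[70,[10,35,-10],[0,0,0]],[70,[18,60,-10],[0,0,0]],[70,[18,63,-10],[0,0,0]],[70,[18,63,-10],[0,0,0]],[70,[18,63,-10],[0,0,0]],[70,[18,63,-10],[0,0,0]]]'
python3 - <<'E'
from h import *
c=read_camera("wrist");cv2.imwrite("pics/w10.png",c["color"][:,:,::-1]);cv2.imwrite("pics/w10z.png",cv2.resize(c["color"][150:270,160:320,::-1],(800,600),interpolation=cv2.INTER_CUBIC))
E
```

```text
time_s: 17.75
tool_pos: [568.4, -167.0, 177.8]
orientation: [[0.399, 0.917, -0.003], [0.917, -0.399, 0.001], [-0.0, -0.003, -1.0]]
wrist_force: [0.2, -0.2, 0.5]
opening: 0.821
```

View pics/w10z.png

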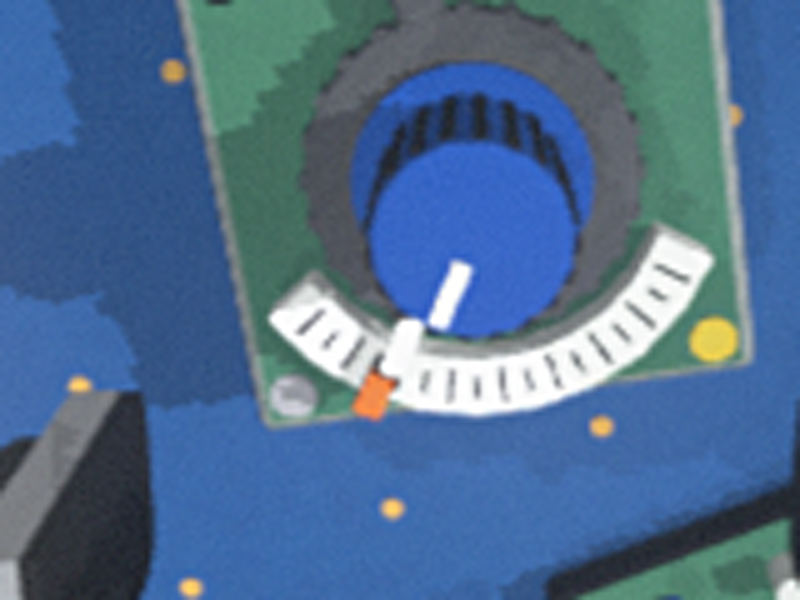

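The pointer still overlaps the marker, with its tip at about (396,372) and the marker's inner end at about (382,375), roughly 2 mm apart. The arm is clear of everything, so I'm handing in.

```bash
python3 -c "
from cell import *
print(finish_job())"
```

```text
the job is handed in; nothing more can be done
None
```

I set the blue-knob gauge and handed the job in at about 18 s. No verdict was given, so this is my own reading of it.

- **Slacken and turn:** I swung the lock ring to about 1.57 rad. Then I gripped the knob and turned it 53° clockwise.
- **Pointer:** The last wrist picture shows the tip about 2 mm short of the marker, overlapping it and within the 5 mm tolerance. I did not correct the remainder, and tightening did not move it.
- **Retighten:** I moved the ring clockwise in small steps while it bit. The push at the handle read 5.8, 7.5, 8.1, then 9.5 N while moving, ending at a ring angle of about 0.68 rad. The clamping force was not measured. From the stated 2.5 times the push, I put it at about 24 N.
- **Clear of the bench:** The arm ended about 100 mm above the gauge with wrist force near zero. I kept away from the other gauge and the bench objects, but did not re-measure their positions afterwards.
- **Disagreements and slips:**
  - The gauge axis from vision and from the handle's arc differed by 1–2 mm. This gave side forces of up to about 7 N while swinging the handle.
  - I started one unneeded move call by mistake and cancelled it. The clock and pose were unchanged, so it did not run.

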